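# Slide the woodblock out to the gauge and hold it for trimming

### The job

Fold the hinged stop at the end of the carving stand down out of the way, then slide the long wooden block, flat on the stand and without lifting it, straight out along the middle of the stand until its outward end is level with the pointer of the steel gauge. More than half of it then sticks out, so keep hold of it (grip it or press it down near its back end) to stop it tipping, and finish while still holding it there, level and still, so that its end can be trimmed. Do not touch the gauge with the block, and leave everything else where it is.

Things in the scene. Friction and masses are not known exactly. Their poses are not given: they have to be found in the camera images.
- stand: Fixed plywood carving stand on the table: flat top 140 (its x) by 360 (its y), 80 high, no side rails. Origin on the table under its centre; z up; its +y axis points outward, to the end that carries the hinged stop (roughly the robot's left, yaw within 0.3 rad).
- stand_edge (a point): Middle of the stand's outward top edge, on the top surface (80 above the table, 180 from the stand's centre); axes as the stand.
- stop (a joint): Hinged end stop, a dark wooden flap 110 wide, 10 thick, 50 high above the stand's top, at its outward end. Hinge along its bottom edge, parallel to the stand's x, 6 beyond the stand's end and 6 below its top. 0 = upright, blocking the block; grows as it folds outward and down; 1.57 = level; 2.8 = hanging down, its limit. Starts at 0 to 0.15.
- stop_top (a point): Middle of the flap's free upper edge, 56 from the hinge axis; moves with the flap. The flap is light (80 g) with slight hinge friction: it stays where it is near upright, but once leaned out past about 0.5 rad it falls down by itself. Nothing stands in its way.
- board_center (a point): Centre (half-way up) of the loose wooden block, a long plank 60 wide (its x), 320 long (its y), 22 thick, evenly heavy, 0.2 to 0.4 kg, lying flat on the stand, 10 to 50 short of the stop and within 12 of the stand's middle line, with room for fingers on both long sides. Its +y points outward, within 0.05 rad of the stand's.
- board_end (a point): Middle of the plank's outward end face (160 from its centre, half-way up); axes as the plank.
- mark (a point): Tip of the gauge's level pointer (6 wide, 100 above the table, parallel to the stand's x), beside the plank's path, 60 to 66 from the stand's middle line. Axes as the stand: the plank's end is level with it when both are equally far along the stand's y. It is 172 to 198 beyond the stand's edge, so there the plank's balance point is past the edge and it tips if not held.
- gauge: Fixed steel surface gauge on the table beyond the stand's outward end, on the side away from the robot: foot 50 x 60 x 28, upright rod 158 high, pointer towards the plank's path. Origin under its foot's centre, 70 from the pointer's tip along the stand's x.
- cup: white foam cup, 76 across, 90 high; bystander beside the stand; origin under its centre (sizes in mm)
- offcut: small wooden block 60 x 90 x 20 lying on the table between robot and stand; bystander; origin under its centre (sizes in mm)
- gouge: carving gouge with wooden handle, about 170 long and 20 high, lying on the table near the outward end of the stand; bystander; origin under it (sizes in mm)
- stone: dark sharpening stone 70 x 200 x 40 on the table to the left; bystander; origin under its centre (sizes in mm)
- toolbox: open cardboard box 120 x 180 x 30 of gouges on the table; bystander; origin under its centre (sizes in mm)
- tin: long grey pencil tin 60 x 220 x 30 on the table to the right; bystander; origin under its centre (sizes in mm)
- bottle: water bottle, 64 across, 190 high, to the left; bystander; origin under its centre (sizes in mm)
- board: The same plank; origin at the centre of its underside, axes as above.

How it is judged:
On the way, in this order (a step that is already met when the one before it is completed fails the run):
1. the end stop is folded down while the block is still on the stand (value of joint stop above 2 rad and y of board_end in the frame of stand below 0.23 m), for 0.2 s.
2. the block sticks out over the edge, flat on the stand (y of board_end in the frame of stand above 0.3 m and angle between board_end's own z axis and vertical below 0.06 rad), for 0.1 s.
At the end, for the whole second after the job is handed in: Block end within 8 mm of the pointer along the stand, 35 mm of its middle line, 0.1 rad of straight out, 0.035 rad of level, height within 5 mm of lying on the stand, still; fingers on it with over 0.8 N; gauge untouched; stop down (over 2.0 rad); bystanders moved under 20 mm (y of board_end in the frame of mark between -0.008 and 0.008 m and x of board_end in the frame of stand between -0.035 and 0.035 m and angle between the y axis of board_end and the y axis of stand, either way round below 0.1 rad and angle between board_end's own z axis and vertical below 0.035 rad and height (world z) of board_center between 0.086 and 0.096 m and linear speed of board below 0.01 m/s and contact force between the fingers and board above 0.8 N and contact force between gauge and board below 0.3 N and value of joint stop above 2 rad and distance of each of cup, offcut, gouge, stone, toolbox, tin, bottle from where it was at the start of the episode below 0.02 m); the arm keeps its last pose, push and grip.
It fails at once if the block tips (over 0.15 rad) (angle between board_end's own z axis and vertical above 0.15 rad).
It fails at once if the block is lifted off the stand (centre 15 mm above where it lies) (height (world z) of board_center above 0.106 m).
It fails at once if the block is pushed into the gauge (contact force between gauge and board above 2 N).
It fails at once if a bystander is moved more than 20 mm (distance of any of cup, offcut, gouge, stone, toolbox, tin, bottle from where it was at the start of the episode above 0.02 m).
It also fails if it takes over 48 s, if anything falls off the work surface, if the arm or the gripper's body presses on something with over 40 N, if the wrist force passes 120 N, or if a joint passes its speed limit or range.

### The arm

A 6-joint arm with a two-finger parallel gripper is mounted at the origin on the work surface. World frame = base frame: x ahead of the robot, y to its left, z up, the work surface at z = 0. Lengths are in m, angles in rad, forces in N, time in s.
With the tool pointing down it reaches from about 0.25 to 0.775 m from the base axis. Payload 4 kg.
Tool frame: the origin (TCP) lies midway between the tips of the shut fingers; the grasp point (between the pads) lies 19 mm behind it; z points along the fingers, y is the line along which they close (so a half turn about z gives the same grasp; the last joint's range is limited). The gripper opens to 85 mm and grips with 20 to 120 N. Pads are 22 mm wide; open, the fingers measure 114 mm over their backs; the gripper's body (76 mm by 85 mm) begins 54 mm behind the grasp point. The pads swing forward as they close: fully open they stand 13 mm farther back than shut.
Start: joints at [-1.31, 0.087, 1.371, -0, 1.684, -0.103], TCP at [0.196, -0.514, 0.195] pointing down, gripper open.
Joint ranges: [-3.1, 3.1], [-0.76, 2.03], [0.27, 2.55], [-1.08, 4.22], [0.17, 2.65], [-2.57, 2.57]. Speed limits (rad/s): [2.79, 2.79, 3.14, 3.14, 3.14, 3.14].

### API

Orientations are given as a 3x3 rotation matrix whose columns are the frame's x, y, z axes.
In Python, from bench import * gives the robot as it stands.
- The arm moves only by the tool step_arm, never from a script. Its argument "moves" is a list of rows, each an object of numbers: "jaw": the finger opening in m, from 0 to 0.0854; "tx", "ty", "tz": the shift along the tool's x, y, z in m; "yaw": the turn about the tool's z in units of 10 degrees (1.0 is 10 degrees). A call has exactly 5 rows; each row is the pose to reach, as a shift and turn from the pose commanded when the call began, along the tool's axes at that moment; what a row does not reach only later rows make up. A row lasts 1/8 s, in which the tool goes at most 62.5 mm and 10.7 degrees, less where a joint would pass 70% of its speed; a pose out of reach is approached as far as the arm can. A call with a gripper value outside its range is refused whole. The fingers move at their own pace and stop on an object; "force" is the grip in N (left out, the last holds). Time passes only in rows, so rows that repeat a pose let the fingers close, or fill a call up. It gives the time, the measured TCP pose, the force, the opening and the grip force at its end, in the units of the state.
- read_state(): the state, without advancing time (a new reading comes with each control period).
- get_image(name): name is "side" or "top"; returns a dict with "img" (480x640x3 uint8, red, green, blue), "depth" (480x640 float32, m along the optical axis (not along the pixel's ray), 0 where there is no reading), "K" (3x3 intrinsics, pixels), "rvec" (rotation vector, rad) and "tvec" (3), from world to camera coordinates, as OpenCV has them. Camera axes: x right, y down, z forward; pixel columns grow to the right and rows downward; lengths in m; the calibration is good to about 2 mm. A picture is of the moment at which its call begins.
- sign_off(): hands the job in; it is judged then, once.
The state is a dict: "time_s": time; "qpos": joint angles; "dq": joint speeds; "tau": joint torques, N m; "position": TCP position; "eef_rot": TCP orientation; "ft_force": force on the tool from outside, world axes, zero at the start; "torque": the same for the moment, N m; "width": opening from 0.0 (shut) to 1.0 (fully open); "finger_force": force on a finger pad.
Only numpy, scipy, OpenCV 4.12 (cv2) and the standard library are available. Lean on these libraries where they do the work, as an engineer would, in place of code of your own. Each camera call takes 0.05 s, during which the arm holds its last target. There are 200 camera calls.

## Working session

There is one attempt and no reset: what is moved stays moved. The work goes in short steps, Python scripts to look and compute and a tool call to move; the robot and the scene stay as the last step left them, time stands still between calls to the robot, and variables do not carry over. Pictures are saved under pics/ and viewed, at most 10 in all, crops included, and the job is handed in when it is done.

Besides the shell and the picture viewer there is one more tool, called after "Request:" in YAML: its name, and indented under it one key for each argument. step_arm: Moves the arm, as the interface text tells. Its arguments: {"type":"object","properties":{"moves":{"type":"array"},"force":{"type":"number"}},"required":["moves"]}

```bash
mkdir -p pics; cat > h.py <<'E'
from bench import *
import numpy as np, cv2
def cam(n):
    d=get_image(n); R,_=cv2.Rodrigues(np.array(d["rvec"],float)); d["R"]=R; d["t"]=np.array(d["tvec"],float).ravel(); d["K"]=np.array(d["K"]); return d
def cloud(d):
    z=d["depth"]; v,u=np.mgrid[:480,:640]; K=d["K"]
    c=np.stack([(u-K[0,2])/K[0,0]*z,(v-K[1,2])/K[1,1]*z,z],-1)
    return (c-d["t"])@d["R"]
def ray(d,uv,h):
    K=d["K"]; uv=np.atleast_2d(uv).astype(float)
    r=np.c_[(uv[:,0]-K[0,2])/K[0,0],(uv[:,1]-K[1,2])/K[1,1],np.ones(len(uv))]@d["R"]
    C=-d["R"].T@d["t"]; s=(h-C[2])/r[:,2]; return C+s[:,None]*r
E
python3 - <<'E'
from h import *
for n in("top","side"):
    d=cam(n); cv2.imwrite(f"pics/{n}0.png",d["img"][...,::-1]); np.savez(f"{n}0.npz",**d)
    print(n,-d["R"].T@d["t"],d["R"][2])
print(read_state())
E
```

```text
top [ 0.33443754 -0.03017005  1.59068586] [ 0.16180887 -0.00997135 -0.98677174]
side [-0.10966201  1.02009909  0.87698374] [ 0.46838659 -0.71578145 -0.51794877]
{'time_s': 0.1, 'qpos': array([-1.31007424e+00,  8.79125420e-02,  1.37209553e+00, -3.15528687e-05,
        1.68356096e+00, -1.03098857e-01]), 'dq': array([ 0.00171453, -0.00198684, -0.00243292,  0.00137403,  0.00063705,
       -0.00123525]), 'tau': array([ 2.52798767e-03, -3.53014255e+01, -3.14218175e+01, -3.57379338e-05,
        7.94318214e-03,  5.03504332e-07]), 'position': array([ 0.19557197, -0.51351786,  0.19374288]), 'eef_rot': array([[ 9.34545273e-01,  3.55843843e-01, -5.39759859e-04],
       [ 3.55844211e-01, -9.34543355e-01,  1.90150105e-03],
       [ 1.72208451e-04, -1.96910924e-03, -9.99998046e-01]]), 'ft_force': array([-0.48390397, -0.11379315,  0.42396858]), 'torque': array([-0.03904938,  0.00975896,  0.01120931]), 'finger_force': 0.0, 'width': 1.0024202432000653}
```

View pics/top0.png

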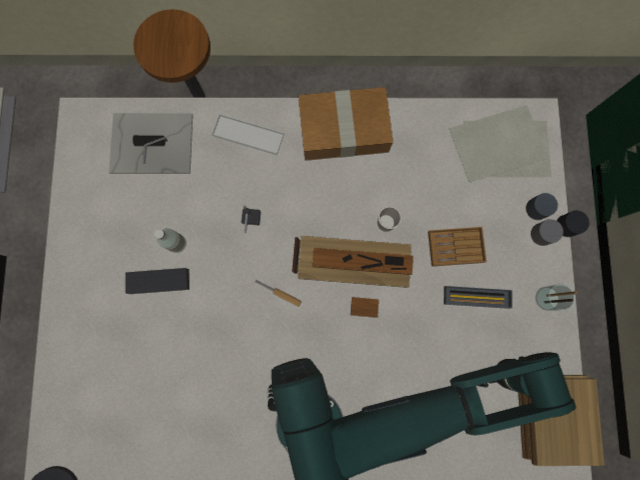

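View pics/side0.png

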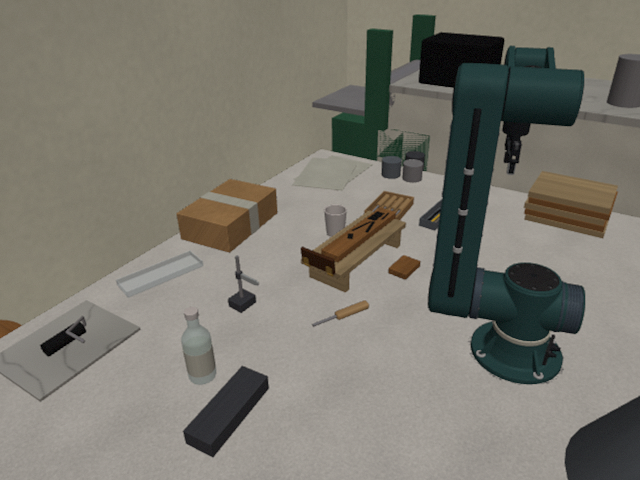

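The top view shows the stand (295–412, 237–287), the reddish plank on it (313–412, 248–275), the flap at column 297 and the gauge at (250,215) with its pointer ending near (246,232). The gouge is at (278,292). The side view shows the same layout, with the flap upright at (318,258) and the pointer tip near (257,283).

```bash
python3 - <<'E'
from h import *
t=dict(np.load("top0.npz")); s=dict(np.load("side0.npz"))
a=cv2.resize(t["img"][195:310,225:425],(800,460),interpolation=cv2.INTER_CUBIC)
b=cv2.resize(s["img"][180:340,220:420],(700,560),interpolation=cv2.INTER_CUBIC)
cv2.imwrite("pics/ta.png",a[...,::-1]);cv2.imwrite("pics/sb.png",b[...,::-1])
P=cloud(t)
reg=np.zeros((480,640),bool);reg[225:300,285:425]=1
for lo,hi,nm in((.07,.09,"stand"),(.094,.115,"plank"),(.118,.15,"flap")):
    m=reg&(P[...,2]>lo)&(P[...,2]<hi); v,u=np.nonzero(m)
    r=cv2.minAreaRect(P[m][:,:2].astype(np.float32)*1000)
    print(nm,m.sum(),np.median(P[m],0),r, u.min(),u.max(),v.min(),v.max())
reg[:]=0;reg[195:240,235:270]=1
m=reg&(P[...,2]>.08); v,u=np.nonzero(m)
for i in np.argsort(v): print(u[i],v[i],P[v[i],u[i]].round(4))
E
```

```text
stand 2964 [ 0.50485441 -0.12835591  0.0795909 ] ((546.770751953125, -142.71731567382812), (369.5805358886719, 199.34718322753906), 85.3086929321289) 295 411 225 287
plank 1897 [ 0.51480767 -0.16553135  0.10179763] ((504.4747619628906, -139.62416076660156), (373.6999816894531, 107.56700134277344), 81.5305404663086) 293 413 239 274
flap 129 [0.53024761 0.04624716 0.12905964] ((531.8172607421875, 45.474937438964844), (12.249454498291016, 107.21143341064453), 84.8036880493164) 292 298 238 272
244 206 [0.6809 0.2045 0.1606]
245 206 [0.6821 0.2022 0.1557]
243 207 [0.6783 0.2079 0.1582]
244 207 [0.6784 0.2049 0.1578]
245 207 [0.6783 0.2018 0.158 ]
246 207 [0.6796 0.1995 0.1527]
244 208 [0.6757 0.2052 0.1555]
245 208 [0.6744 0.2012 0.1609]
246 208 [0.6766 0.1996 0.1517]
247 208 [0.6798 0.1985 0.1384]
248 208 [0.6874 0.2004 0.1064]
245 209 [0.6748 0.2036 0.146 ]
246 209 [0.6759 0.2012 0.1411]
247 209 [0.6765 0.1984 0.1386]
248 209 [0.6823 0.1991 0.1139]
249 209 [0.684  0.197  0.1068]
245 210 [0.6747 0.2057 0.1324]
246 210 [0.6752 0.2028 0.1302]
247 210 [0.6756 0.1999 0.1286]
248 210 [0.6778 
[... 1530 characters left out ...]
387 0.2095 0.1028]
246 223 [0.637  0.2049 0.1112]
247 223 [0.6376 0.2022 0.1079]
245 224 [0.6339 0.2082 0.1103]
246 224 [0.6345 0.2054 0.1074]
247 224 [0.6364 0.2037 0.0977]
245 225 [0.6305 0.208  0.1108]
246 225 [0.6316 0.2057 0.1053]
247 225 [0.6329 0.2035 0.099 ]
245 226 [0.6288 0.2092 0.103 ]
246 226 [0.6285 0.2057 0.1047]
247 226 [0.6321 0.2054 0.0862]
245 227 [0.6237 0.2076 0.1123]
246 227 [0.6244 0.205  0.1087]
245 228 [0.6215 0.2084 0.1067]
246 228 [0.6213 0.2051 0.1078]
245 229 [0.6191 0.2091 0.1023]
246 229 [0.6178 0.2048 0.1091]
245 230 [0.6156 0.2088 0.1035]
246 230 [0.616  0.2059 0.1016]
245 231 [0.6122 0.2086 0.104 ]
246 231 [0.614  0.2069 0.0948]
245 232 [0.61   0.2094 0.0988]
```

View pics/ta.png

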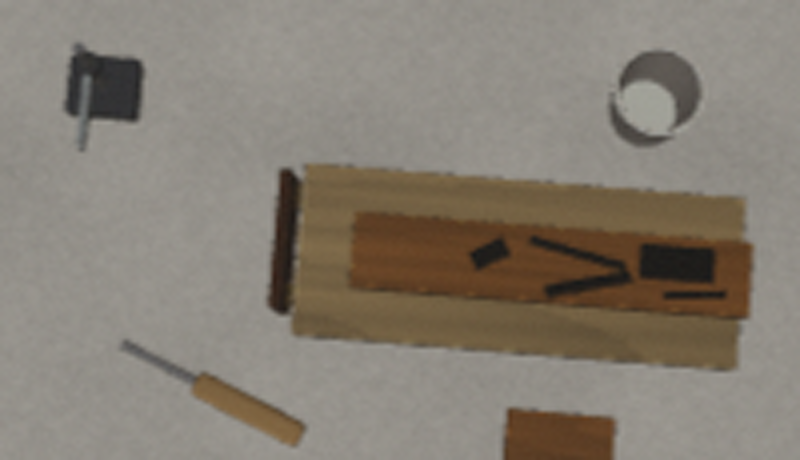

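View pics/sb.png

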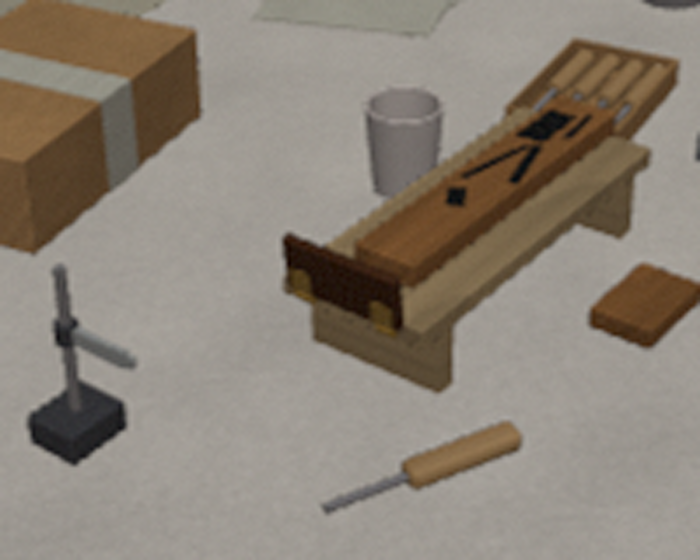

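The crops show the plank's outward end at zoomed column 352 (image col 313) and its back end overhanging the stand slightly. The flap is upright. The pointer tip is at zoomed (82,150), which is image (245.5,232.5). Next I fit the rectangles on their planes.

```bash
python3 - <<'E'
from h import *
t=dict(np.load("top0.npz")); s=dict(np.load("side0.npz"))
hsv=cv2.cvtColor(t["img"],cv2.COLOR_RGB2HSV)
print("plank",hsv[257,330],"stand",hsv[243,350],"flap",hsv[255,296],"table",hsv[225,330])
reg=np.zeros((480,640),np.uint8);reg[230:295,299:420]=1
def rect(m,h,nm):
    c=max(cv2.findContours(m,cv2.RETR_EXTERNAL,cv2.CHAIN_APPROX_NONE)[0],key=cv2.contourArea)
    q=ray(t,c[:,0,:],h)[:,:2]; r=cv2.minAreaRect((q*1000).astype(np.float32)); print(nm,r,cv2.boxPoints(r).round(1).tolist())
H,S,V=hsv[...,0],hsv[...,1],hsv[...,2]
P=cloud(t)
wood=((S>60)&(P[...,2]>.06)).astype(np.uint8)*reg
pl=((S>130)).astype(np.uint8)*reg
k=np.ones((3,3),np.uint8)
pl=cv2.morphologyEx(pl,cv2.MORPH_OPEN,k); wood=cv2.morphologyEx(wood,cv2.MORPH_OPEN,k)
rect(pl,.102,"plank");rect(wood,.08,"stand")
print("corners stand",(ray(t,[[301,235.6],[411,244.1],[409,287],[297.7,278.5]],.08)*1000).round(1).tolist())
print("corners plank",(ray(t,[[313.4,247.6],[412.7,255.1],[411.7,274.2],[312.1,266.7]],.102)*1000).round(1).tolist())
print("tip top",ray(t,[[245.3,232.3]],.1)*1000)
print("tip side",ray(s,[[220+135/3.5-.5,180+361/3.5-.5]],.1)*1000)
E
```

```text
plank [ 14 163 102] stand [ 18 108 109] flap [ 14 110  44] table [ 22  19 146]
plank ((520.140380859375, -108.1323013305664), (199.62060546875, 60.404048919677734), 85.4174575805664) [[482.1000061035156, -205.1999969482422], [542.2999877929688, -210.0], [558.2000122070312, -11.100000381469727], [498.0, -6.199999809265137]]
stand ((516.9492797851562, -145.0433349609375), (372.2936706542969, 139.74501037597656), 85.23555755615234) [[431.8999938964844, -324.70001220703125], [571.0999755859375, -336.3999938964844], [602.0, 34.70000076293945], [462.79998779296875, 46.29999923706055]]
corners stand [[601.1, 29.8, 80.0], [572.2, -328.7, 80.0], [432.8, -317.5, 80.0], [461.2, 39.8, 80.0]]
corners plank [[558.1, -10.9, 102.0], [533.1, -328.6, 102.0], [471.9, -323.3, 102.0], [496.7, -6.8, 102.0]]
tip top [[608.73754373 208.22689049 100.        ]]
tip side [[610.90809195 205.33589677 100.        ]]
```

Request:
step_arm:
  moves:
    - {"jaw": 0,"tx": 0.045,"ty": -0.034,"tz": 0,"yaw": -1}
    - {"jaw": 0,"tx": 0.09,"ty": -0.068,"tz": 0,"yaw": -2}
    - {"jaw": 0,"tx": 0.135,"ty": -0.102,"tz": 0,"yaw": -3}
    - {"jaw": 0,"tx": 0.18,"ty": -0.136,"tz": 0,"yaw": -4}
    - {"jaw": 0,"tx": 0.225,"ty": -0.17,"tz": 0,"yaw": -5}
  force: 40

```text
time_s: 0.72
position: [0.346, -0.2733, 0.1944]
eef_rot: [[0.323, 0.946, -0.0], [0.946, -0.323, 0.0], [0.0, -0.0, -1.0]]
ft_force: [0.8, -0.5, 0.5]
width: -0.001
finger_force: 0.0
```

```bash
cat >> h.py <<'E'
E0=np.array([.5312,.0348]); U=np.array([.0798,.9968]); X=np.array([.9968,-.0798])
def go(sx,sy,z):
    "shift to stand coords (sx, sy from stand centre), height z, fingers closing along stand x"
    s=read_state(); R=s["eef_rot"]; p=s["position"]
    g=E0+X*sx+U*(sy-.18); d=R.T@(np.array([*g,z])-p)
    ya=np.degrees(np.arctan2(R[1,1],R[0,1])); want=np.degrees(np.arctan2(X[1],X[0]))
    q=p[:2]-E0
    print("t",s["time_s"],"pos",p.round(4),"stand x,y",(q@X).round(4),(q@U+.18).round(4),"\nshift",d.round(4),"yaw",round(-(want-ya)/10,2),"w",s["width"],"ff",s["finger_force"],"F",s["ft_force"].round(1))
E
python3 -c "
from h import *
go(0,.15,.16)"
```

```text
t 0.725 pos [ 0.346  -0.2733  0.1944] stand x,y -0.16 -0.1419 
shift [0.3223 0.0832 0.0344] yaw -1.43 w -0.001191593647316806 ff 0.0 F [ 0.8 -0.5  0.5]
```

Request:
step_arm:
  moves:
    - {"jaw": 0,"tx": 0.055,"ty": 0.014,"tz": 0,"yaw": -0.3}
    - {"jaw": 0,"tx": 0.11,"ty": 0.028,"tz": 0,"yaw": -0.6}
    - {"jaw": 0,"tx": 0.165,"ty": 0.043,"tz": 0,"yaw": -0.9}
    - {"jaw": 0,"tx": 0.22,"ty": 0.057,"tz": 0,"yaw": -1.2}
    - {"jaw": 0,"tx": 0.275,"ty": 0.071,"tz": 0.01,"yaw": -1.43}

```text
time_s: 1.35
position: [0.504, -0.037, 0.1852]
eef_rot: [[0.083, 0.997, 0.002], [0.997, -0.083, -0.001], [-0.001, 0.002, -1.0]]
ft_force: [0.6, -0.5, 0.5]
width: 0.002
finger_force: 0.0
```

```bash
python3 -c "
from h import *
go(0,.153,.112)"
```

```text
t 1.35 pos [ 0.504  -0.037   0.1852] stand x,y -0.0214 0.1063 
shift [0.0468 0.0211 0.0733] yaw -0.02 w 0.0023296352338583234 ff 0.0 F [ 0.6 -0.5  0.5]
```

Request:
step_arm:
  moves:
    - {"jaw": 0,"tx": 0.025,"ty": 0.011}
    - {"jaw": 0,"tx": 0.047,"ty": 0.021}
    - {"jaw": 0,"tx": 0.047,"ty": 0.021,"tz": 0.03}
    - {"jaw": 0,"tx": 0.047,"ty": 0.021,"tz": 0.055}
    - {"jaw": 0,"tx": 0.047,"ty": 0.021,"tz": 0.073}

```text
invalid input
```

Request:
step_arm:
  moves:
    - {"jaw": 0,"tx": 0.018}
    - {"jaw": 0,"tx": 0.036}
    - {"jaw": 0,"tx": 0.054}
    - {"jaw": 0,"tx": 0.072}
    - {"jaw": 0,"tx": 0.085}

```text
invalid input
```

Request:
step_arm:
  moves:
    - {"jaw": 0.0854,"tz": -0.025}
    - {"jaw": 0.0854,"tz": -0.05}
    - {"jaw": 0.0854,"tz": -0.07,"tx": -0.04}
    - {"jaw": 0.0854,"tz": -0.07,"tx": -0.09}
    - {"jaw": 0.0854,"tz": -0.07,"tx": -0.14}

```text
invalid input
```

```bash
python3 - <<'E'
from h import *
go(0,-.142,.15)
s=cam("side"); cv2.imwrite("pics/s1.png",s["img"][...,::-1][150:350,200:450].repeat(3,0).repeat(3,1))
E
```

```text
t 1.35 pos [ 0.504  -0.037   0.1852] stand x,y -0.0214 0.1063 
shift [-0.2482  0.0222  0.0354] yaw -0.02 w 0.0023296352338583234 ff 0.0 F [ 0.6 -0.5  0.5]
```

View pics/s1.png

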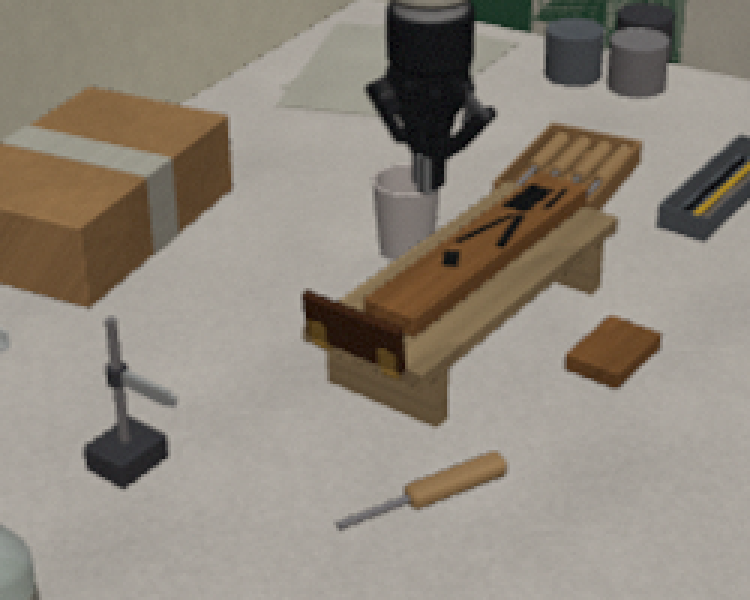

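The calls were refused because every key has to be given, so nothing moved. The picture shows the flap still upright (355,330) and the closed gripper above the stand (425,170). I'm repeating the moves with all keys.

Request:
step_arm:
  moves:
    - {"jaw": 0,"tx": 0.025,"ty": 0.011,"tz": 0,"yaw": 0}
    - {"jaw": 0,"tx": 0.047,"ty": 0.021,"tz": 0,"yaw": 0}
    - {"jaw": 0,"tx": 0.047,"ty": 0.021,"tz": 0.03,"yaw": 0}
    - {"jaw": 0,"tx": 0.047,"ty": 0.021,"tz": 0.055,"yaw": 0}
    - {"jaw": 0,"tx": 0.047,"ty": 0.021,"tz": 0.073,"yaw": 0}

```text
time_s: 2.02
position: [0.5267, 0.0064, 0.1098]
eef_rot: [[0.085, 0.996, -0.003], [0.996, -0.085, 0.0], [-0.0, -0.003, -1.0]]
ft_force: [0.5, 0.4, -0.2]
width: 0.002
finger_force: 0.0
```

Request:
step_arm:
  moves:
    - {"jaw": 0,"tx": 0.018,"ty": 0,"tz": 0,"yaw": 0}
    - {"jaw": 0,"tx": 0.036,"ty": 0,"tz": 0,"yaw": 0}
    - {"jaw": 0,"tx": 0.054,"ty": 0,"tz": 0,"yaw": 0}
    - {"jaw": 0,"tx": 0.07,"ty": 0,"tz": 0,"yaw": 0}
    - {"jaw": 0,"tx": 0.08,"ty": 0,"tz": 0,"yaw": 0}

```text
time_s: 2.65
position: [0.5347, 0.0876, 0.1122]
eef_rot: [[0.083, 0.997, 0.001], [0.997, -0.083, -0.0], [0.0, 0.001, -1.0]]
ft_force: [0.1, -0.1, 0.1]
width: -0.002
finger_force: 0.0
```

Request:
step_arm:
  moves:
    - {"jaw": 0,"tx": 0,"ty": 0,"tz": -0.03,"yaw": 0}
    - {"jaw": 0.0854,"tx": 0,"ty": 0,"tz": -0.06,"yaw": 0}
    - {"jaw": 0.0854,"tx": -0.05,"ty": 0,"tz": -0.07,"yaw": 0}
    - {"jaw": 0.0854,"tx": -0.1,"ty": 0,"tz": -0.07,"yaw": 0}
    - {"jaw": 0.0854,"tx": -0.15,"ty": 0,"tz": -0.07,"yaw": 0}

```text
time_s: 3.28
position: [0.5218, -0.0644, 0.1823]
eef_rot: [[0.084, 0.996, 0.001], [0.996, -0.084, -0.001], [-0.001, 0.001, -1.0]]
ft_force: [0.4, 0.0, 0.7]
width: 0.847
finger_force: 0.0
```

```bash
python3 - <<'E'
from h import *
go(0,-.142,.15)
s=cam("side"); cv2.imwrite("pics/s2.png",s["img"][...,::-1][150:350,200:450].repeat(3,0).repeat(3,1))
E
```

```text
t 3.275 pos [ 0.5218 -0.0644  0.1823] stand x,y -0.0014 0.0803 
shift [-0.2223  0.0023  0.0325] yaw -0.02 w 0.8468106038727912 ff 0.0 F [0.4 0.  0.7]
```

View pics/s2.png

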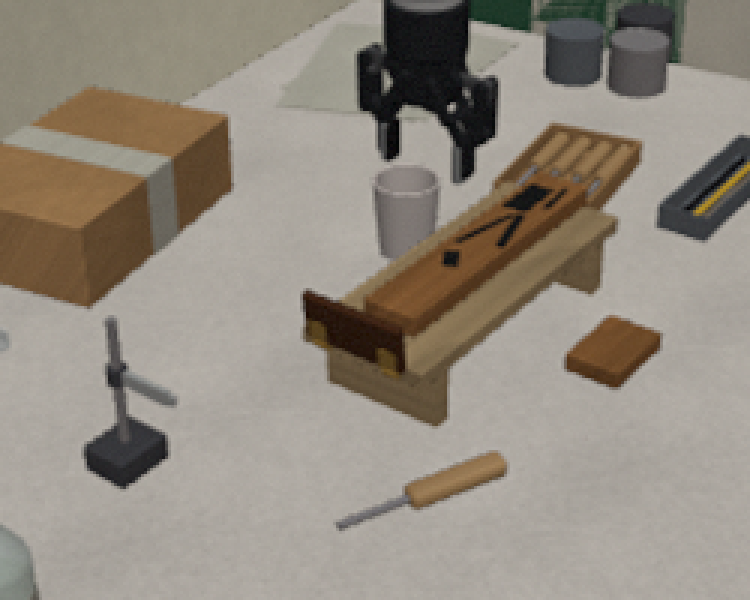

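The picture shows the flap still upright at (355,330), although the fingertip path should have crossed it. I'm measuring the flap again from above before retrying.

```bash
python3 - <<'E'
from h import *
for n in("top","side"):
    d=cam(n); P=cloud(d); h=cv2.cvtColor(d["img"],cv2.COLOR_RGB2HSV)
    Q=(P[...,:2]-E0); x=Q@X; y=Q@U
    m=(abs(x)<.075)&(y>-.005)&(y<.08)&(P[...,2]>.03)&(P[...,2]<.16)&(d["depth"]>0)
    print(n,m.sum())
    if m.sum():
        z=P[m][:,2]
        for lo in np.arange(.03,.14,.01):
            k=(z>=lo)&(z<lo+.01)
            if k.sum()>2: print(round(lo,2),k.sum(),"y",np.percentile(y[m][k],[5,50,95]).round(4),"x",x[m][k].min().round(3),x[m][k].max().round(3))
E
```

```text
top 265
0.07 41 y [-0.0046 -0.0017  0.0012] x -0.068 0.07
0.08 39 y [-0.0046 -0.0022  0.0025] x -0.065 0.055
0.09 18 y [0.0023 0.003  0.0062] x -0.054 0.05
0.1 22 y [0.0031 0.0042 0.0053] x -0.053 0.051
0.11 18 y [0.0037 0.0053 0.0063] x -0.047 0.053
0.12 80 y [0.0058 0.0104 0.0161] x -0.054 0.053
0.13 47 y [0.0071 0.0115 0.0163] x -0.052 0.053
side 640
0.06 54 y [-0.0035 -0.0015  0.0023] x -0.067 0.07
0.07 58 y [-0.0032  0.0046  0.0116] x -0.069 0.073
0.08 86 y [-0.0002  0.0107  0.0142] x -0.065 0.07
0.09 95 y [0.0086 0.012  0.0151] x -0.054 0.057
0.1 85 y [0.009  0.0137 0.0158] x -0.052 0.055
0.11 94 y [0.0119 0.0146 0.0172] x -0.054 0.053
0.12 134 y [0.0084 0.0145 0.0181] x -0.055 0.057
0.13 34 y [0.009  0.0128 0.0182] x -0.051 0.049
```

```bash
python3 - <<'E'
from h import *
s=dict(np.load("side0.npz"))
for p in([.504,-.037,.1852],[.5218,-.0644,.1823]):
    q,_=cv2.projectPoints(np.array([p]),s["rvec"],s["tvec"],s["K"],None); q=q.ravel(); print(q,"crop",(q-[200,150])*3)
go(0,.15,.105)
E
```

```text
[341.54485747 224.57890319] crop [424.63457241 223.73670957]
[340.99114891 219.72107046] crop [422.97344673 209.16321139]
t 3.425 pos [ 0.5216 -0.0651  0.1819] stand x,y -0.0016 0.0796 
shift [0.0704 0.0009 0.0769] yaw -0.05 w 1.002786156070301 ff 0.0 F [0.2 0.2 0.5]
```

The closed fingertips appear at crop (427,190), but the reported TCP projects to (425,224). The real tips sit higher than reported, so they passed over the flap. I'm measuring the offset with the fingers shut.

Request:
step_arm:
  moves:
    - {"jaw": 0,"tx": 0,"ty": 0,"tz": 0,"yaw": 0}
    - {"jaw": 0,"tx": 0.02,"ty": 0,"tz": 0,"yaw": 0}
    - {"jaw": 0,"tx": 0.04,"ty": 0,"tz": 0,"yaw": 0}
    - {"jaw": 0,"tx": 0.07,"ty": 0,"tz": 0,"yaw": 0}
    - {"jaw": 0,"tx": 0.07,"ty": 0,"tz": 0,"yaw": 0}

```text
time_s: 4.05
position: [0.5277, 0.0095, 0.1818]
eef_rot: [[0.079, 0.997, 0.0], [0.997, -0.079, 0.0], [0.0, -0.0, -1.0]]
ft_force: [-0.1, 0.3, -1.0]
width: -0.002
finger_force: 0.0
```

```bash
python3 - <<'E'
from h import *
go(0,.15,.105); p=read_state()["position"]
d=cam("side"); P=cloud(d)
m=(np.linalg.norm(P[...,:2]-p[:2],axis=-1)<.06)&(P[...,2]>.145)&(P[...,2]<.3)
v,u=np.nonzero(m); i=np.argsort(P[m][:,2])
print(P[m][i[:12]].round(4)); q=P[m]
for lo in np.arange(.15,.27,.01):
    k=(q[:,2]>=lo)&(q[:,2]<lo+.01)
    if k.sum(): print(lo.round(2),k.sum(),q[k].min(0).round(3),q[k].max(0).round(3))
c=cv2.resize(d["img"][150:300,260:430],(680,600),interpolation=cv2.INTER_CUBIC);cv2.imwrite("pics/s3.png",c[...,::-1])
q,_=cv2.projectPoints(p[None],d["rvec"],d["tvec"],d["K"],None);print((q.ravel()-[260,150])*4)
E
```

```text
t 4.05 pos [0.5277 0.0095 0.1818] stand x,y -0.0015 0.1545 
shift [-0.0046  0.0015  0.0768] yaw 0.0 w -0.0015428838100517365 ff 0.0 F [-0.1  0.3 -1. ]
[[0.5292 0.0175 0.2184]
 [0.5201 0.0069 0.2189]
 [0.5182 0.005  0.2216]
 [0.5334 0.0206 0.2217]
 [0.5189 0.0189 0.2219]
 [0.5231 0.0222 0.2223]
 [0.5305 0.0203 0.2223]
 [0.5207 0.0211 0.2225]
 [0.5273 0.0204 0.2233]
 [0.5171 0.0017 0.2234]
 [0.5198 0.0174 0.224 ]
 [0.5179 0.0105 0.2243]]
0.21 2 [0.52  0.007 0.218] [0.529 0.018 0.219]
0.22 28 [0.516 0.002 0.222] [0.541 0.024 0.23 ]
0.23 35 [0.512 0.007 0.231] [0.542 0.026 0.24 ]
0.24 37 [0.513 0.005 0.24 ] [0.541 0.024 0.249]
0.25 33 [0.514 0.007 0.25 ] [0.543 0.025 0.26 ]
0.26 62 [ 0.493 -0.003  0.26 ] [0.563 0.027 0.27 ]
0.27 95 [ 0.487 -0.001  0.27 ] [0.568 0.028 0.28 ]
[260.85933874 323.07184251]
```

View pics/s3.png

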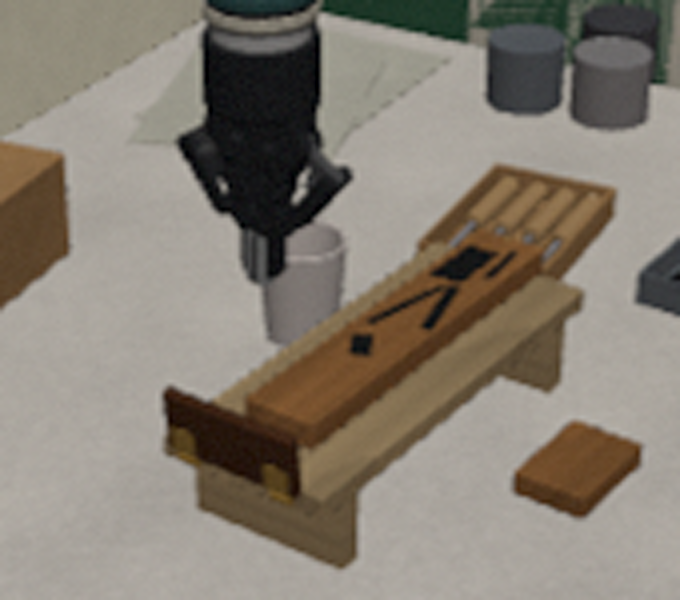

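The fingertips (crop (262,275)) are really at z≈0.219 while the state says 0.182. The reported z is about 37 mm too low, though the lateral position agrees. I'm correcting for that.

Request:
step_arm:
  moves:
    - {"jaw": 0,"tx": -0.002,"ty": 0,"tz": 0.03,"yaw": 0}
    - {"jaw": 0,"tx": -0.002,"ty": 0,"tz": 0.06,"yaw": 0}
    - {"jaw": 0,"tx": -0.002,"ty": 0,"tz": 0.085,"yaw": 0}
    - {"jaw": 0,"tx": -0.002,"ty": 0,"tz": 0.105,"yaw": 0}
    - {"jaw": 0,"tx": -0.002,"ty": 0,"tz": 0.105,"yaw": 0}

```text
time_s: 4.72
position: [0.5259, 0.0043, 0.0748]
eef_rot: [[0.085, 0.996, -0.005], [0.996, -0.085, -0.0], [-0.0, -0.005, -1.0]]
ft_force: [-0.4, 0.7, -0.3]
width: 0.003
finger_force: 0.0
```

Request:
step_arm:
  moves:
    - {"jaw": 0,"tx": 0.018,"ty": 0,"tz": 0,"yaw": 0}
    - {"jaw": 0,"tx": 0.036,"ty": 0,"tz": 0,"yaw": 0}
    - {"jaw": 0,"tx": 0.054,"ty": 0,"tz": 0,"yaw": 0}
    - {"jaw": 0,"tx": 0.07,"ty": 0,"tz": 0,"yaw": 0}
    - {"jaw": 0,"tx": 0.08,"ty": 0,"tz": 0,"yaw": 0}

```text
time_s: 5.35
position: [0.5344, 0.0857, 0.0769]
eef_rot: [[0.083, 0.997, 0.0], [0.997, -0.083, -0.0], [-0.0, 0.0, -1.0]]
ft_force: [-0.6, 0.2, 0.2]
width: -0.001
finger_force: 0.0
```

Request:
step_arm:
  moves:
    - {"jaw": 0,"tx": 0,"ty": 0,"tz": -0.03,"yaw": 0}
    - {"jaw": 0.0854,"tx": 0,"ty": 0,"tz": -0.06,"yaw": 0}
    - {"jaw": 0.0854,"tx": -0.05,"ty": 0,"tz": -0.07,"yaw": 0}
    - {"jaw": 0.0854,"tx": -0.1,"ty": 0,"tz": -0.07,"yaw": 0}
    - {"jaw": 0.0854,"tx": -0.15,"ty": 0,"tz": -0.07,"yaw": 0}

```text
time_s: 5.98
position: [0.5217, -0.0664, 0.1472]
eef_rot: [[0.084, 0.996, 0.001], [0.996, -0.084, -0.001], [-0.0, 0.001, -1.0]]
ft_force: [0.8, 0.4, -0.2]
width: 0.846
finger_force: 0.0
```

```bash
python3 - <<'E'
from h import *
go(0,-.142,.11)
s=cam("side"); P=cloud(s);Q=(P[...,:2]-E0); x=Q@X; y=Q@U
m=(abs(x)<.055)&(y>.002)&(y<.08)&(P[...,2]>.01)&(P[...,2]<.16)&(s["depth"]>0)
print(np.histogram(P[m][:,2],np.arange(.0,.16,.02)))
t=cam("top")
h=cv2.cvtColor(t["img"],cv2.COLOR_RGB2HSV); 
r=np.zeros((480,640),np.uint8); r[230:295,299:330]=1
v,u=np.nonzero((h[...,1]>130)*r); print("plank end col",u.min())
E
```

```text
t 5.975 pos [ 0.5217 -0.0664  0.1472] stand x,y -0.0014 0.0784 
shift [-0.2203  0.0023  0.0373] yaw -0.02 w 0.8460051083933164 ff 0.0 F [ 0.8  0.4 -0.2]
(array([  1, 192, 254, 205,   4,   0,   0]), array([0.  , 0.02, 0.04, 0.06, 0.08, 0.1 , 0.12, 0.14]))
plank end col 299
```

Request:
step_arm:
  moves:
    - {"jaw": 0.0854,"tx": -0.05,"ty": 0.001,"tz": 0,"yaw": 0}
    - {"jaw": 0.0854,"tx": -0.1,"ty": 0.001,"tz": 0,"yaw": 0}
    - {"jaw": 0.0854,"tx": -0.15,"ty": 0.002,"tz": 0,"yaw": 0}
    - {"jaw": 0.0854,"tx": -0.19,"ty": 0.002,"tz": 0,"yaw": 0}
    - {"jaw": 0.0854,"tx": -0.22,"ty": 0.002,"tz": 0,"yaw": 0}

```text
time_s: 6.7
position: [0.5051, -0.2855, 0.1466]
eef_rot: [[0.085, 0.996, -0.0], [0.996, -0.085, 0.0], [0.0, -0.0, -1.0]]
ft_force: [-0.6, 0.5, -0.2]
width: 0.999
finger_force: 0.0
```

```bash
cat >> h.py <<'E'
def plank_end(d):
    "outward end and side edges of the plank in stand coords, from points at its top height in cloud"
    P=cloud(d); Q=P[...,:2]-E0; x=Q@X; y=Q@U+.18
    m=(abs(x)<.06)&(y>-.0)&(y<.45)&(P[...,2]>.096)&(P[...,2]<.108)
    h=cv2.cvtColor(d["img"],cv2.COLOR_RGB2HSV); m&=(h[...,1]>120)
    k=m&(abs(x)<.02)
    print("end y (depth)",np.sort(y[k])[-6:].round(4),"x range",np.percentile(x[m],[2,50,98]).round(4),"z",np.median(P[m][:,2]).round(4))
E
python3 - <<'E'
from h import *
go(0,-.142,.055)
for n in("top","side"): plank_end(cam(n))
d=cam("side"); P=cloud(d);p=read_state()["position"]
m=(np.linalg.norm(P[...,:2]-p[:2],axis=-1)<.075)&(P[...,2]>.125)&(P[...,2]<.25)
q=P[m]; print(q[np.argsort(q[:,2])[:10]].round(4))
E
```

```text
t 6.7 pos [ 0.5051 -0.2855  0.1466] stand x,y -0.0004 -0.1414 
shift [-0.0007  0.0005  0.0916] yaw -0.03 w 0.9993408570579086 ff 0.0 F [-0.6  0.5 -0.2]
end y (depth) [0.1339 0.1341 0.1347 0.1349 0.1352 0.1353] x range [-0.0286 -0.0007  0.0298] z 0.102
end y (depth) [0.1361 0.1365 0.137  0.1371 0.1373 0.1379] x range [-0.0296 -0.0039  0.0291] z 0.1017
[[ 0.5484 -0.2881  0.1955]
 [ 0.4567 -0.2745  0.1961]
 [ 0.553  -0.2835  0.1962]
 [ 0.5496 -0.2836  0.197 ]
 [ 0.4557 -0.2793  0.1977]
 [ 0.4634 -0.2746  0.1977]
 [ 0.5464 -0.2908  0.1983]
 [ 0.547  -0.2987  0.1984]
 [ 0.5486 -0.2883  0.1987]
 [ 0.4572 -0.2753  0.199 ]]
```

Request:
step_arm:
  moves:
    - {"jaw": 0.0854,"tx": 0,"ty": 0,"tz": 0.03,"yaw": 0}
    - {"jaw": 0.0854,"tx": 0,"ty": 0,"tz": 0.06,"yaw": 0}
    - {"jaw": 0.0854,"tx": 0,"ty": 0,"tz": 0.08,"yaw": 0}
    - {"jaw": 0.0854,"tx": 0,"ty": 0,"tz": 0.095,"yaw": 0}
    - {"jaw": 0.0854,"tx": 0,"ty": 0,"tz": 0.103,"yaw": 0}

```text
time_s: 7.48
position: [0.5051, -0.2835, 0.0431]
eef_rot: [[0.084, 0.997, -0.001], [0.997, -0.084, 0.001], [0.001, -0.001, -1.0]]
ft_force: [0.3, 0.1, -0.4]
width: 1.003
finger_force: 0.0
```

Request:
step_arm:
  moves:
    - {"jaw": 0.07,"tx": 0,"ty": 0,"tz": 0,"yaw": 0}
    - {"jaw": 0.064,"tx": 0,"ty": 0,"tz": 0,"yaw": 0}
    - {"jaw": 0.05,"tx": 0,"ty": 0,"tz": 0,"yaw": 0}
    - {"jaw": 0.05,"tx": 0,"ty": 0,"tz": 0,"yaw": 0}
    - {"jaw": 0.05,"tx": 0,"ty": 0,"tz": 0,"yaw": 0}
  force: 40

```text
time_s: 8.1
position: [0.5059, -0.2853, 0.0454]
eef_rot: [[0.085, 0.996, 0.003], [0.996, -0.085, -0.002], [-0.001, 0.003, -1.0]]
ft_force: [-0.1, 0.6, 5.1]
width: 0.689
finger_force: 46.3
```

```bash
python3 - <<'E'
from h import *
go(0,.0805,.044)
for n in("top","side"): plank_end(cam(n))
E
```

```text
t 8.1 pos [ 0.5059 -0.2853  0.0454] stand x,y 0.0003 -0.1411 
shift [ 0.2216 -0.0015  0.0011] yaw -0.03 w 0.6889867817033795 ff 46.31925702095032 F [-0.1  0.6  5.1]
end y (depth) [0.1344 0.1346 0.135  0.1352 0.1355 0.1356] x range [-0.0282 -0.0003  0.03  ] z 0.1018
end y (depth) [0.1374 0.1374 0.1374 0.1375 0.1375 0.1376] x range [-0.0292 -0.0027  0.0288] z 0.1018
```

Request:
step_arm:
  moves:
    - {"jaw": 0.05,"tx": 0.015,"ty": 0,"tz": 0,"yaw": 0}
    - {"jaw": 0.05,"tx": 0.035,"ty": 0,"tz": 0,"yaw": 0}
    - {"jaw": 0.05,"tx": 0.055,"ty": 0,"tz": 0,"yaw": 0}
    - {"jaw": 0.05,"tx": 0.075,"ty": 0,"tz": 0,"yaw": 0}
    - {"jaw": 0.05,"tx": 0.09,"ty": 0,"tz": 0,"yaw": 0}

```text
time_s: 8.82
position: [0.5133, -0.1959, 0.0454]
eef_rot: [[0.085, 0.996, 0.002], [0.996, -0.085, -0.004], [-0.004, 0.003, -1.0]]
ft_force: [0.3, -3.4, 5.8]
width: 0.687
finger_force: 46.4
```

```bash
python3 - <<'E'
from h import *
go(0,.0805,.044)
for n in("top","side"): plank_end(cam(n))
E
```

```text
t 8.825 pos [ 0.5133 -0.1959  0.0454] stand x,y 0.0006 -0.0513 
shift [ 0.1318 -0.0012  0.0009] yaw -0.03 w 0.6874924670165731 ff 46.378523111343384 F [ 0.3 -3.4  5.8]
end y (depth) [0.2235 0.2236 0.2237 0.2237 0.2246 0.2248] x range [-0.0285  0.0008  0.0294] z 0.1018
end y (depth) [0.2283 0.2286 0.2287 0.2289 0.2291 0.2311] x range [-0.0295 -0.0025  0.0284] z 0.1019
```

Request:
step_arm:
  moves:
    - {"jaw": 0.05,"tx": 0.015,"ty": 0,"tz": 0,"yaw": 0}
    - {"jaw": 0.05,"tx": 0.03,"ty": 0,"tz": 0,"yaw": 0}
    - {"jaw": 0.05,"tx": 0.045,"ty": -0.001,"tz": 0,"yaw": 0}
    - {"jaw": 0.05,"tx": 0.06,"ty": -0.001,"tz": 0,"yaw": 0}
    - {"jaw": 0.05,"tx": 0.075,"ty": -0.001,"tz": 0,"yaw": 0}

```text
time_s: 9.55
position: [0.5187, -0.1213, 0.0454]
eef_rot: [[0.085, 0.996, 0.002], [0.996, -0.085, -0.004], [-0.004, 0.003, -1.0]]
ft_force: [-0.2, -3.4, 5.9]
width: 0.689
finger_force: 46.4
```

Request:
step_arm:
  moves:
    - {"jaw": 0.05,"tx": 0.015,"ty": 0,"tz": 0,"yaw": 0}
    - {"jaw": 0.05,"tx": 0.03,"ty": 0,"tz": 0,"yaw": 0}
    - {"jaw": 0.05,"tx": 0.042,"ty": 0,"tz": 0,"yaw": 0}
    - {"jaw": 0.05,"tx": 0.05,"ty": 0,"tz": 0,"yaw": 0}
    - {"jaw": 0.05,"tx": 0.05,"ty": 0,"tz": 0,"yaw": 0}

```text
time_s: 10.18
position: [0.523, -0.0703, 0.0454]
eef_rot: [[0.084, 0.996, 0.002], [0.996, -0.084, -0.001], [-0.001, 0.003, -1.0]]
ft_force: [-0.5, -0.3, 6.9]
width: 0.689
finger_force: 46.5
```

```bash
python3 - <<'E'
from h import *
go(0,.0805,.044)
for n,(a,b,c,e) in(("top",(190,290,220,345)),("side",(220,320,215,340))):
    d=cam(n); plank_end(d); np.savez(n+"1.npz",**d)
    cv2.imwrite(f"pics/{n}1.png",cv2.resize(d["img"][a:b,c:e],None,fx=6,fy=6,interpolation=cv2.INTER_CUBIC)[...,::-1])
E
```

```text
t 10.175 pos [ 0.523  -0.0703  0.0454] stand x,y 0.0002 0.0746 
shift [ 0.0059 -0.0002  0.0013] yaw -0.02 w 0.6890290540440573 ff 46.522398591041565 F [-0.5 -0.3  6.9]
end y (depth) [0.349  0.349  0.35   0.3503 0.3507 0.3512] x range [-0.03   -0.0041  0.028 ] z 0.1022
end y (depth) [0.3523 0.3524 0.3525 0.3528 0.3528 0.3541] x range [-0.0307 -0.0039  0.0274] z 0.1018
```

View pics/top1.png

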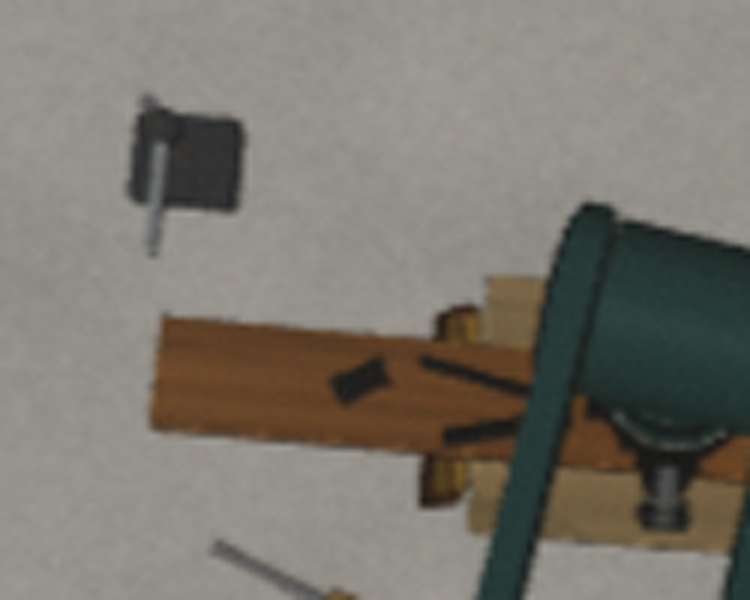

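View pics/side1.png

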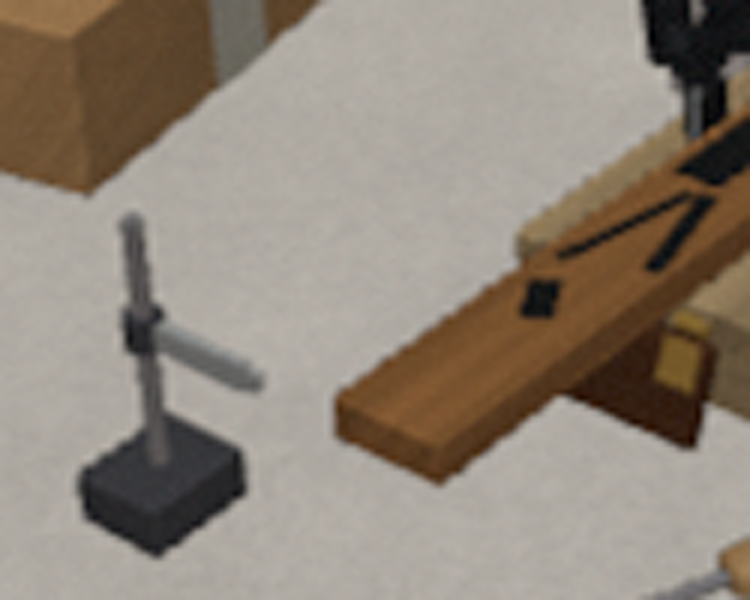

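The top view shows the plank's end corners at zoomed (162,316) and (151,428), with the pointer tip at (153,254). The side view shows the end's top edge from (338,402) to (440,447), the pointer tip at (260,382) and the flap hanging down. I compare the end with the tip in both views.

```bash
python3 - <<'E'
from h import *
for n,o,c,tip in(("top",(220,190),[[162,316],[151,428]],[153,254]),("side",(215,220),[[338,404],[440,449]],[260,382])):
    d=dict(np.load(n+"1.npz")); f=lambda p,h: ray(d,np.array(p)/6-.42+o,h)[:,:2]-E0
    a=f(c,.102); b=f([tip],.1)
    print(n,"end x,y",(a@X).round(4),(a@U+.18).round(4),"tip",(b@X).round(4),(b@U+.18).round(4),"gap",(b@U-(a@U).mean()).round(4))
E
```

```text
top end x,y [ 0.0312 -0.0291] [0.3513 0.3509] tip [0.0647] [0.3599] gap [0.0088]
side end x,y [ 0.0246 -0.0307] [0.3527 0.3514] tip [0.0644] [0.3585] gap [0.0065]
```

Request:
step_arm:
  moves:
    - {"jaw": 0.05,"tx": 0.003,"ty": 0,"tz": 0,"yaw": 0}
    - {"jaw": 0.05,"tx": 0.006,"ty": 0,"tz": 0,"yaw": 0}
    - {"jaw": 0.05,"tx": 0.0075,"ty": 0,"tz": 0,"yaw": 0}
    - {"jaw": 0.05,"tx": 0.0075,"ty": 0,"tz": 0,"yaw": 0}
    - {"jaw": 0.05,"tx": 0.0075,"ty": 0,"tz": 0,"yaw": 0}

```text
time_s: 10.9
position: [0.5236, -0.0642, 0.0454]
eef_rot: [[0.085, 0.996, 0.002], [0.996, -0.085, -0.003], [-0.003, 0.003, -1.0]]
ft_force: [-0.5, -3.2, 6.8]
width: 0.69
finger_force: 46.5
```

```bash
python3 - <<'E'
from h import *
go(0,.0805,.044)
for n in("top","side"):
    d=cam(n); plank_end(d)
d=cam("side"); P=cloud(d); Q=P[...,:2]-E0; x=Q@X; y=Q@U+.18
h=cv2.cvtColor(d["img"],cv2.COLOR_RGB2HSV)
m=(abs(x)<.025)&(y>.1)&(y<.355)&(P[...,2]>.096)&(P[...,2]<.108)&(h[...,1]>120)
print("slope",np.polyfit(y[m],P[m][:,2],1))
E
```

```text
t 10.9 pos [ 0.5236 -0.0642  0.0454] stand x,y 0.0003 0.0807 
shift [-0.0002 -0.0003  0.0014] yaw -0.03 w 0.6897449549482245 ff 46.48058831691742 F [-0.5 -3.2  6.8]
end y (depth) [0.3551 0.3555 0.3565 0.3566 0.3571 0.3583] x range [-0.0294 -0.0036  0.0282] z 0.1021
end y (depth) [0.3584 0.3586 0.3588 0.3588 0.3598 0.3603] x range [-0.0305 -0.0037  0.0273] z 0.1019
slope [-0.00049673  0.10222517]
```

```bash
python3 -c "
from bench import *
print(sign_off())"
```

```text
the job is handed in; nothing more can be done
None
```

The job is handed in: the stop is folded down and the plank is gripped near its back end, level, with its outward end measured within about 1–2 mm of the gauge pointer; sign-off returned no verdict.

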